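# Park the counterweighted arm and load a test plate

## Task

Load the brown test plate into the scratch tester. First lift the tester's weighted arm by its cross handle over its balance point and ease it back until it rests open on its rest stop by itself: do not let it fall onto the stop or drop shut, and do not force it against the stop. Then lay the plate flat on the tester's bed at the open end and slide it gently between the guides until it is fully home against the end stop, without shifting the timer or the sanding block.

Things in the scene. Friction and masses are not known exactly. Their poses are not given: they have to be found in the camera images.
- tester: scratch tester: grey cast stand with a steel bed, hinge tower (50 mm wide in y, 30 deep, 140 tall) and weighted arm, fixed on a 5 mm dark mat. Origin: on its underside (5 mm above the bench) straight below the hinge pin; z up, -x from the tower over the bed to the arm's handle at the operator's side, y along the bed
- bed_home (a point): point on the bed's top where the middle of the plate's underside lies when the plate is home; 80 mm to -x of the tester's origin, 26 mm above it; axes as the tester's. From it the bed reaches 45 mm to either side in x, 81 mm to +y. Two guides 7 mm high, 74 mm apart, run from y = -30 to +78 mm (mouths flared from y = -48); the end stop, 11 mm high, has its face at y = +65 mm
- bed_mouth (a point): middle of the bed's open end, where a plate goes in: 143 mm to -y of bed_home, at the height of the bed's top; nothing stands on the bed between here and the guides' mouths
- hinge_pin (a point): middle of the arm's hinge pin, 125 mm above the tester's origin; the arm turns about the tester's y axis through it, its handle swinging up and back over the tower. Counterweight (dark disc) on the cranked tail behind it
- handle_left (a point): middle of the handle's black grip on the +y side, 130 mm from the hinge pin and 48 mm beside the arm. The cross handle is a fixed round bar along y, 13 to 15 mm thick, 150 mm long; pinched from above (fingers on its -x and +x sides) it turns between the pads as the arm swings
- handle_right (a point): middle of the handle's other black grip, 48 mm to the -y side of the arm
- stylus_arm (a joint): arm angle, rad: 0 level, its stylus pin on the bed; grows as the handle rises; 1.57 upright. Nose-heavy by 1.5 to 3 N at the handle; past a balance point (varies, 0.4 to 1.1) it tips on by itself, pulling up to 3.5 N, almost undamped, until its tail meets a rubber-tipped rest screw. The screw's setting varies and is not reported: the arm rests somewhere between 1.7 and 2.4, felt as a rise of force
- rest_block: dark steel block, 14 x 36 x 18 mm, between the tower's cheeks 32 mm below the hinge pin; carries the adjustable rest screw (black knob in front, rubber tip behind) that the arm's tail meets. Origin straight below the hinge pin; it says nothing of the screw's setting. The rubber yields a little (a few N per mm at the handle); more than about 8 N of extra push at the handle would be forcing it
- test_plate: brown sprayed test plate lying flat on the bench, 70 x 130 x 10 mm (x, y, z), 60 to 130 g; origin at the centre of its underside, its long side along y. Its two ends are alike
- timer: dial timer with a white base and a red dial, 68 mm across, 62 mm tall; stands by, not to be moved
- sander: dark grey sanding block lying flat, 63 x 110 x 22 mm, nearest the cardboard box; lies by, not to be moved

How it is judged (in metres and radians):
On the way, in this order (a step that is already met when the one before it is completed fails the run):
1. the arm rests open on its stop by itself, let go (value of joint stylus_arm above 1.6 rad and velocity of joint stylus_arm between -0.05 and 0.05 rad/s and contact force between the fingers and tester below 0.1 N), for 0.3 s.
2. the plate lies flat on the bed, home against the end stop (x of test_plate in the frame of bed_home between -0.003 and 0.003 m and y of test_plate in the frame of bed_home between -0.002 and 0.002 m and z of test_plate in the frame of bed_home between -0.003 and 0.003 m and angle between test_plate's own z axis and vertical below 0.1 rad and angle between the y axis of test_plate and the y axis of tester, either way round below 0.06 rad and linear speed of test_plate below 0.01 m/s), for 0.2 s.
At the end, for the whole second after the job is handed in: the arm stands open past 1.6 rad, still and let go; the plate lies flat on the bed between the guides, its middle within 2 mm of home along the bed and 3 mm across it, square to the bed within 0.06 rad, at rest (all of step 1 and all of step 2); the robot touches nothing.
It fails at once if the arm swings onto its rest stop (over 0.8 rad/s past 1.65 rad) or drops shut (over 1.2 rad/s below 0.2 rad) ((value of joint stylus_arm above 1.65 rad and velocity of joint stylus_arm above 0.8 rad/s) or (value of joint stylus_arm below 0.2 rad and velocity of joint stylus_arm below -1.2 rad/s)).
It fails at once if the arm is forced against its rest stop: over 45 N there, about 8 N at the handle beyond the arm's own weight (contact force between stylus_arm and rest_block above 45 N).
It fails at once if the plate is rammed: it presses on the tester with over 30 N (contact force between test_plate and tester above 30 N).
It fails at once if the timer or the sanding block is moved by more than 30 mm (distance of any of timer, sander from where it was at the start of the episode above 0.03 m).
It also fails if it takes over 72 s, if anything falls off the work surface, if the arm or the gripper's body presses on something with over 40 N, if the wrist force passes 120 N, or if a joint passes its speed limit or range.

## Robot

A 7-joint arm with a two-finger parallel gripper is mounted at the origin on the work surface; the furniture and walls round the work are solid. World frame = base frame: x ahead of the robot, y to its left, z up, the work surface at z = 0. Lengths are in mm, angles in rad, forces in N, time in s.
With the tool pointing down it reaches from about 425 to 825 mm from the base axis. Payload 3.6 kg.
Tool frame: the origin (TCP) lies midway between the tips of the shut fingers; the grasp point (between the pads) lies 19 mm behind it (arm.grip_depth is the distance from the TCP to the grasp point, in mm); z points along the fingers, y is the direction in which the jaws open and shut (so a half turn about z gives the same grasp; the last joint's range is limited). The gripper opens to 93 mm and grips with 3 to 60 N. Pads are 15 mm wide; open, the fingers measure 128 mm over their backs; the gripper's body (75 mm by 188 mm) begins 65 mm behind the grasp point.
Start: joints at [-1.187, 0.615, -0.013, 1.423, 0.008, 1.103, -0.04], TCP at [259.537, 595.905, 218.64] pointing down, gripper open.
Joint ranges: [-3.12, 3.12], [-0.3, 2.06], [-1.34, 1.32], [0.26, 2.42], [-1.36, 4.5], [0.01, 1.98], [-2.84, 2.84]. Speed limits (rad/s): [2.79, 2.79, 3.14, 3.14, 3.14, 3.14, 3.14].

## Interface

Orientations are given as a unit quaternion [x, y, z, w].
In Python, from workcell import arm gives the robot as it stands.
- The arm moves only by the tool play_rows, never from a script. Its argument "rows" is a list of rows, each a list of 3 entries, a list of its own where there are three numbers: the opening, from -1 (shut) to 1 (fully open), then the shift along the world's x, y, z in cm, then the turn, a rotation vector about the world's x, y, z in rad. In form: [[grip, [x, y, z], [wx, wy, wz]], ...]. A call has exactly 5 rows; each row shifts and turns the commanded pose from where the row before left it; what a row does not reach is not made up. A row lasts 1/8 s, in which the tool goes at most 62.5 mm and 10.7 degrees, less where a joint would pass 70% of its speed; a pose out of reach is approached as far as the arm can. A call is refused whole if a number of a shift passes 6.25 or a number of a turn 0.188, either way. A call with a gripper value outside its range is refused whole. The fingers move at their own pace and stop on an object; "newtons" is the grip in N (left out, the last holds). Time passes only in rows, so rows that do not move let the fingers close, or fill a call up. It gives the time, the measured TCP pose, the force and the opening at its end, in the units of the state.
- arm.state(): the state, without advancing time (a new reading comes with each control period).
- arm.grab_frame(name): name is "scene" or "top"; returns (picture, depth): 420x560x3 uint8, red, green, blue; 420x560 float32, mm along the optical axis (not along the pixel's ray), 0 where there is no reading.
- arm.camera_model(name): a dict with "camera_matrix" (3x3 intrinsics, pixels), "k1" (the pictures are not rectified: a ray, as slopes to the right and down, at radius r is drawn at 1 + k1 r^2 times it, then the intrinsics apply), "R" (3x3) and "t" (3): a world point X has camera coordinates R X + t. Camera axes: x right, y down, z forward; pixel columns grow to the right and rows downward; lengths in mm; the calibration is good to about 2 mm. A picture is of the moment at which its call begins. camera_model takes no time and is no camera call.
- arm.finish_job(): hands the job in, once; it reports no verdict.
Trained networks look in the newest picture that a camera, given by its name, has taken for a name from the list of things; names that differ only in an ending like _2 or _b are one class to them, and where a whole thing is asked for, a point or a joint stands for the part that bears it (a point fixed in the world has none). Each returns a list of dicts, best first, with "conf" (0 to 1); they miss things now and then, are a little off and sometimes report something else, mostly with a low value. They report only what shows in the picture. A call takes as long as a camera call.
- arm.outline_of(camera, name): "pixels" (420x560 bool, what is visible of it).
- arm.landmark_of(camera, name): "point" ([x, y, z] in mm, in the coordinates of the camera as it stood for that picture, good to about 4 mm: a listed point, or the origin of a listed thing).
The state is a dict: "time_s": time; "joint_pos": joint angles; "qvel": joint speeds; "joint_torque": joint torques, N m; "tool_pos": TCP position; "tcp_rot": TCP orientation; "wrist_force": force on the tool from outside, world axes, zero at the start; "wrist_torque": the same for the moment, N m; "finger_gap": finger opening in mm.
Only numpy, scipy, OpenCV 4.12 (cv2) and the standard library are available. Lean on these libraries where they do the work, as an engineer would, in place of code of your own. Each camera call takes 0.05 s, during which the arm holds its last target. There are 200 camera calls.

## Working session

There is one attempt and no reset: what is moved stays moved. The work goes in short steps, Python scripts to look and compute and a tool call to move; the robot and the scene stay as the last step left them, time stands still between calls to the robot, and variables do not carry over. Pictures are saved under pics/ and viewed, about 8 in all and at most 12, crops included, and the job is handed in when it is done.

Besides the shell and the picture viewer there is one more tool, called after "Call:" as name(argument=value, ...) on one line, values as JSON. play_rows: Moves the arm, as the interface text tells. Its arguments: {"type":"object","properties":{"rows":{"type":"array","items":{"type":"array"}},"newtons":{"type":"number"}},"required":["rows"]}

```bash
ls; mkdir -p pics; cat > h.py <<'E'
import numpy as np, cv2
from workcell import arm
def world(cam,p):
    m=arm.camera_model(cam); return np.array(m["R"]).T@(np.array(p)-np.array(m["t"]))
def cloud(cam,depth):
    m=arm.camera_model(cam);K=np.array(m["camera_matrix"])
    v,u=np.mgrid[0:420,0:560]; pts=np.stack([u,v],-1).reshape(-1,1,2).astype(float)
    s=cv2.undistortPoints(pts,K,np.array([m["k1"],0,0,0.])).reshape(420,560,2)
    c=np.dstack([s*depth[...,None],depth])
    return (c-np.array(m["t"]))@np.array(m["R"])
def save(cam,name):
    im,d=arm.grab_frame(cam); cv2.imwrite(f"pics/{name}.png",im[...,::-1]); return im,d
E
python3 - <<'E'
from h import *
np.set_printoptions(precision=1,suppress=True)
ims=[]
for cam in("scene","top"):
    im,d=save(cam,cam+"0"); np.save(f"pics/{cam}0.npy",cloud(cam,d)); ims.append(im)
    print(cam,world(cam,[0,0,0]))
    for n in("tester","bed_home","bed_mouth","hinge_pin","handle_left","handle_right","test_plate","timer","sander","rest_block"):
        r=arm.landmark_of(cam,n)
        print(n,[(round(x["conf"],2),world(cam,x["point"])) for x in r[:2]])
print(arm.state())
cv2.imwrite("pics/both.png",cv2.resize(np.vstack(ims),(450,600)*1) [...,::-1])
E
```

```text
pics
scene [858.7 129.9 850.4]
tester [(0.9, array([491.9, 256.2,   4.9]))]
bed_home [(0.97, array([433.7, 211.5,  30.1]))]
bed_mouth [(0.87, array([525.5, 100.1,  33.1])), (0.37, array([426.8, 139.1, 129.4]))]
hinge_pin [(0.73, array([494.5, 257.6, 128.8]))]
handle_left [(0.96, array([365.9, 212.8, 131. ]))]
handle_right [(0.57, array([425. , 139.3, 131.5]))]
test_plate [(0.63, array([535.6, -96.2,  -1.3]))]
timer [(0.59, array([ 603.3, -223.8,    1.1]))]
sander [(0.82, array([428.5, -58.7,  -0.7]))]
rest_block [(0.61, array([495.1, 258.6,  97.7]))]
top [ 378.5   45.5 1123.7]
tester [(0.62, array([492.6, 257.2,   8.3]))]
bed_home [(0.68, array([430.8, 207.6,  29.1])), (0.39, array([362.3, 215.3, 127.2]))]
bed_mouth [(0.6, array([521.2, 102. ,  31.4]))]
hinge_pin [(0.71, array([492.6, 254.1, 131. ]))]
handle_left [(0.75, array([363.8, 213.3, 128.4]))]
handle_right [(0.65, array([425.2, 135.6, 130.2]))]
test_plate [(0.55, array([ 533.9, -103. ,    2.5]))]
timer [(0.83, array([ 608.3, -224.9,    1.2]))]
sander [(0.66, array([422.5, -57.9,  -1.1]))]
rest_block [(0.73, array([493.4, 258.3,  98.6]))]
{'time_s': 1.1, 'joint_pos': array([-1.2,  0.6, -0. ,  1.4,  0. ,  1.1, -0. ]), 'qvel': array([ 0., -0., -0., -0.,  0., -0.,  0.]), 'joint_torque': array([ -0. , -45.9,   0.2, -16.6,  -0.1,   0. ,   0. ]), 'tool_pos': array([259.5, 595.9, 218.6]), 'tcp_rot': array([ 0.2,  1. , -0. , -0. ]), 'wrist_force': array([-0.2, -0.3,  0.7]), 'wrist_torque': array([-0., -0.,  0.]), 'finger_gap': 93.20336272278405}
```

View pics/scene0.png

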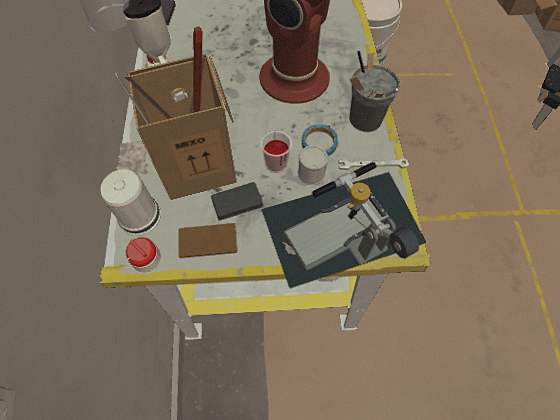

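View pics/top0.png

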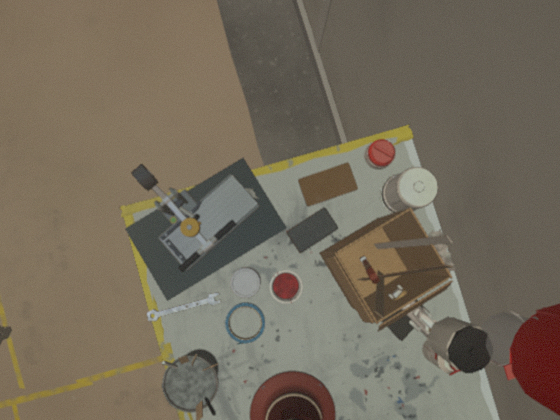

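```bash
python3 - <<'E'
from h import *
np.set_printoptions(precision=2,suppress=True)
print("tcp_rot",arm.state()["tcp_rot"])
for cam in("scene","top"):
    c=np.load(f"pics/{cam}0.npy")
    for n in("test_plate","sander","timer"):
        r=arm.outline_of(cam,n)
        if not r: continue
        p=c[r[0]["pixels"]]; zm={"test_plate":10,"sander":22,"timer":62}[n]
        q=p[abs(p[:,2]-zm)<4]
        if len(q)>20:
            print(cam,n,r[0]["conf"],len(p),len(q),cv2.minAreaRect(q[:,:2].astype(np.float32)),np.median(q,0), np.ptp(q,0))
    # handle bar fit
    P=c.reshape(-1,3)
    d=np.hypot(P[:,0]-395,P[:,1]-176)
    h=P[(d<90)&(P[:,2]>122)&(P[:,2]<145)]
    print(cam,"handle",len(h),h.mean(0),cv2.minAreaRect(h[:,:2].astype(np.float32)),np.percentile(h[:,2],[50,95,99]))
    b=P[(np.hypot(P[:,0]-480,P[:,1]-155)<60)]
    b=b[(abs(b[:,2]-31)<4)]; print("bed z",np.median(b[:,2]),len(b))
E
```

```text
tcp_rot [ 0.2   0.98 -0.   -0.  ]
scene test_plate 0.61 1812 1642 ((536.3041381835938, -99.42924499511719), (71.65080261230469, 131.11248779296875), 17.65343475341797) [537.64 -98.67   8.92] [102.84 139.15   7.79]
scene sander 0.81 1239 1024 ((428.1328125, -57.650177001953125), (61.94877624511719, 108.03352355957031), 31.78179168701172) [428.97 -56.78  20.95] [ 99.93 117.64   7.19]
scene timer 0.89 909 78 ((603.2566528320312, -224.79612731933594), (47.37002182006836, 7.4073309898376465), 59.719093322753906) [ 603.19 -225.21   60.61] [27.82 42.4   5.91]
scene handle 697 [409.56 182.56 134.47] ((426.4618225097656, 200.68359375), (99.68466186523438, 153.4633026123047), 38.54545211791992) [135.22 139.06 142.95]
bed z 29.884679769994552 1748
top test_plate 0.61 1635 1415 ((533.4951782226562, -98.94441986083984), (70.20307922363281, 131.0894775390625), 17.701499938964844) [533.86 -99.15   9.11] [ 99.53 141.24   7.97]
top sander 0.96 1251 1102 ((426.3909606933594, -57.4364128112793), (61.73280715942383, 109.27584838867188), 31.203493118286133) [426.22 -56.85  21.33] [101.88 118.02   7.98]
top timer 0.92 717 62 ((601.2326049804688, -225.44239807128906), (48.52406311035156, 7.58950662612915), 59.845401763916016) [ 601.16 -224.75   60.37] [27.19 43.42  7.11]
top handle 657 [400.34 180.98 135.73] ((403.8350524902344, 175.1607208251953), (125.55818939208984, 121.32157135009766), 0.5872135162353516) [135.92 139.73 141.71]
bed z 30.457319221475828 1526
```

Scene view: tester at about (345,230) on its dark mat, cross handle at (345,180), plate at (208,240), sander at (237,200), timer at (142,252). The top view agrees: plate (328,184), sander (313,229), timer (381,153). Next I'll fit the tester's pose.

```bash
cat > fit.py <<'E'
from h import *
from scipy.optimize import least_squares
np.set_printoptions(precision=2,suppress=True)
L={"tester":(0,0,0),"bed_home":(-80,0,26),"bed_mouth":(-80,-143,26),"hinge_pin":(0,0,125),"rest_block":(0,0,93),"handle_left":(-130,48,125),"handle_right":(-130,-48,125)}
A=[];B=[]
for cam in("scene","top"):
    for n,q in L.items():
        r=arm.landmark_of(cam,n)
        if r and r[0]["conf"]>.4: A.append(q);B.append(world(cam,r[0]["point"]))
A=np.array(A,float);B=np.array(B)
def R(a): return np.array([[np.cos(a),-np.sin(a)],[np.sin(a),np.cos(a)]])
f=lambda p:np.c_[A[:,:2]@R(p[0]).T+p[1:3],A[:,2]+p[3]]-B
s=least_squares(lambda p:f(p).ravel(),[.68,492,257,5],loss="soft_l1",f_scale=3)
p=s.x;print(p,np.degrees(p[0]));print(f(p))
np.save("tester.npy",p)
# bed points in tester frame
for cam in("scene","top"):
    c=np.load(f"pics/{cam}0.npy").reshape(-1,3)
    t=np.c_[(c[:,:2]-p[1:3])@R(p[0]),c[:,2]]
    b=t[(abs(t[:,2]-30.5)<5)&(t[:,0]>-135)&(t[:,0]<-25)&(t[:,1]>-155)&(t[:,1]<-60)]
    print(cam,len(b),cv2.minAreaRect(b[:,:2].astype(np.float32)),np.percentile(b,[1,99],axis=0),"want x -125..-35, ymin -143")
    lo=b[b[:,1]<-80]
    ys=np.arange(-135,-80,8.); e=[[np.percentile(lo[abs(lo[:,1]-y)<5][:,0],k) for k in(2,98)] for y in ys]
    print(np.polyfit(ys,np.array(e),1)[0],np.mean(e,0))
    h=t[(abs(t[:,0]+130)<16)&(abs(t[:,1])<85)&(t[:,2]>120)&(t[:,2]<150)]
    for lohi in((-70,-25),(25,70)):
        g=h[(h[:,1]>lohi[0])&(h[:,1]<lohi[1])]; print("grip",len(g),np.median(g,0),np.percentile(g[:,2],95))
print("handle_right",R(p[0])@[-130,-48]+p[1:3])
E
python3 fit.py
```

```text
[  0.69 493.85 258.63   5.25] 39.78485538369541
[[ 1.98  2.41  0.38]
 [-1.36 -4.09  1.17]
 [-1.57 -2.51 -1.89]
 [-0.62  1.02  1.49]
 [-1.22  0.06  0.59]
 [-2.67 -0.5  -0.73]
 [-0.34 -0.79 -1.25]
 [ 1.24  1.46 -3.04]
 [ 1.53 -0.12  2.18]
 [ 2.73 -4.48 -0.17]
 [ 1.26  4.55 -0.74]
 [ 0.41  0.28 -0.31]
 [-0.56 -0.95  1.81]
 [-0.52  3.    0.09]]
scene 1477 ((-77.96025848388672, -101.51075744628906), (97.93721008300781, 83.49756622314453), 0.3562542796134949) [[-123.03 -142.53   25.96]
 [ -34.52  -60.69   33.24]] want x -125..-35, ymin -143
[-0.01 -0.03] [-121.91  -35.36]
grip 150 [-127.28  -47.65  134.92] 137.3181030801277
grip 142 [-128.41   47.48  135.06] 137.1990311983007
top 1320 ((-80.59483337402344, -101.43900299072266), (100.28152465820312, 82.7435531616211), 0.12252596765756607) [[-126.91 -141.09   25.79]
 [ -35.16  -60.88   34.47]] want x -125..-35, ymin -143
[-0.01 -0.02] [-124.51  -37.01]
grip 152 [-130.16  -47.61  135.2 ] 138.28571176753235
grip 156 [-131.22   47.52  135.73] 138.84235885454498
handle_right [424.67 138.55]
```

Call:
play_rows(rows=[[1,[1.6,-4.6,1.0],[0,0,-0.1]],[1,[2.1,-5.9,1.0],[0,0,-0.1]],[1,[2.1,-5.9,0],[0,0,-0.1]],[1,[2.1,-5.9,0],[0,0,-0.1]],[1,[2.1,-5.9,0],[0,0,-0.09]]])

```text
time_s: 2.72
tool_pos: [359.8, 313.3, 238.9]
tcp_rot: [0.437, 0.9, 0.001, 0.0]
wrist_force: [0.2, 0.1, 0.6]
finger_gap: 93.0
```

Call:
play_rows(rows=[[1,[2.2,-5.8,0],[0,0,0.03]],[1,[2.2,-5.8,-1],[0,0,0]],[1,[2.2,-5.8,-3],[0,0,0]],[1,[0,0,-3],[0,0,0]],[1,[0,0,0],[0,0,0]]])

```text
time_s: 3.35
tool_pos: [421.8, 145.9, 170.2]
tcp_rot: [0.422, 0.906, -0.002, -0.002]
wrist_force: [-0.7, 0.6, -0.2]
finger_gap: 92.9
```

```bash
python3 - <<'E'
from h import *
s=arm.state();print(s["tool_pos"],s["tcp_rot"],s["joint_pos"],s["wrist_force"])
im,d=save("scene","a"); im2,d2=save("top","b")
cv2.imwrite("pics/ab.png",np.hstack([cv2.resize(im[120:320,220:460],(400,333)),cv2.resize(im2[100:300,100:340],(400,333))])[...,::-1])
E
```

```text
[421.77905951 145.93781968 170.16658101] [ 0.42233559  0.906437   -0.00152771 -0.00151244] [-0.51999439  0.3776447   0.18707751  2.04883835 -0.10318863  0.72806188
  0.43037215] [-0.66832807  0.58280807 -0.16042824]
```

View pics/ab.png

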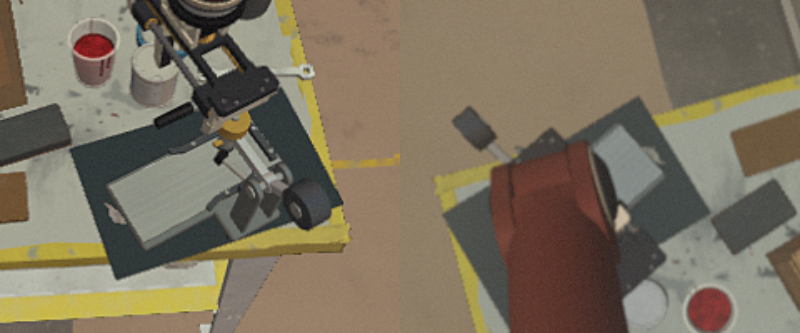

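The crops show the open gripper above the handle. The right grip is free at (172,117) in the left crop and nothing blocks the descent.

Call:
play_rows(rows=[[1,[0,0,0],[0,0,0]],[1,[0,0,-2],[0,0,0]],[1,[0,0,-2],[0,0,0]],[1,[0,0,-1.8],[0,0,0]],[1,[0,0,0],[0,0,0]]])

```text
time_s: 4.08
tool_pos: [422.6, 147.4, 113.3]
tcp_rot: [0.421, 0.907, -0.0, -0.0]
wrist_force: [-0.6, -1.1, 0.4]
finger_gap: 92.7
```

Call:
play_rows(rows=[[1,[0.3,-0.8,-0.2],[0,0,0]],[1,[0,0,0],[0,0,0]],[-1,[0,0,0],[0,0,0]],[-1,[0,0,0],[0,0,0]],[-1,[0,0,0],[0,0,0]]], newtons=25)

```text
time_s: 4.7
tool_pos: [426.0, 138.9, 111.4]
tcp_rot: [0.422, 0.907, 0.0, 0.0]
wrist_force: [0.3, -0.4, -0.7]
finger_gap: 67.8
```

```bash
python3 - <<'E'
from h import *
s=arm.state();print(s)
E
```

```text
{'time_s': 4.7, 'joint_pos': array([-0.47639337,  0.4760619 ,  0.15811296,  2.11422196, -0.13634775,
        0.56046945,  0.48030343]), 'qvel': array([ 0.00040372,  0.00245879,  0.00089691, -0.00023659, -0.00085776,
        0.00126422,  0.00045497]), 'joint_torque': array([ 1.99459330e-02, -3.27424335e+01,  1.42876670e+00, -9.76880819e+00,
       -2.74134125e-02,  5.00214449e-02, -2.55395717e-04]), 'tool_pos': array([425.95296168, 138.93590891, 111.44338111]), 'tcp_rot': array([4.21663121e-01, 9.06752561e-01, 7.77372494e-05, 1.02137796e-05]), 'wrist_force': array([ 0.33962659, -0.42509367, -0.73912783]), 'wrist_torque': array([-0.04905396,  0.07736651,  0.02046079]), 'finger_gap': 67.81112646199648}
```

Call:
play_rows(rows=[[-1,[0,0,0],[0,0,0]],[-1,[0,0,0],[0,0,0]],[-1,[0,0,0],[0,0,0]],[-1,[0,0,0],[0,0,0]],[-1,[0,0,0],[0,0,0]]])

```text
time_s: 5.32
tool_pos: [425.9, 138.8, 111.3]
tcp_rot: [0.422, 0.907, -0.0, -0.0]
wrist_force: [0.3, -0.2, 0.6]
finger_gap: 17.1
```

Call:
play_rows(rows=[[-1,[0,0,0],[0,0,0]],[-1,[0,0,0],[0,0,0]],[-1,[0,0,0.2],[0,0,0]],[-1,[0,0,0.6],[0,0,0]],[-1,[0,0,0.6],[0,0,0]]])

```text
time_s: 5.95
tool_pos: [426.7, 139.4, 125.8]
tcp_rot: [0.422, 0.907, 0.001, 0.001]
wrist_force: [3.7, 2.7, -5.8]
finger_gap: 12.1
```

Call:
play_rows(rows=[[-1,[0.1,0.1,1.15],[0,0,0]],[-1,[0.24,0.21,1.25],[0,0,0]],[-1,[0.34,0.29,1.2],[0,0,0]],[-1,[0.43,0.36,1.15],[0,0,0]],[-1,[0.52,0.44,1.1],[0,0,0]]])

```text
time_s: 6.58
tool_pos: [441.6, 152.0, 184.5]
tcp_rot: [0.422, 0.907, -0.001, -0.001]
wrist_force: [1.1, -0.8, -4.4]
finger_gap: 12.3
```

```bash
cat > st.py <<'E'
import numpy as np
from workcell import arm
X=np.array([.7616,.648]);s=arm.state();d=s["tool_pos"][:2]-[425.9,138.8];f=s["wrist_force"]
S=d@X;z=s["tool_pos"][2]-111.3;th=np.arctan2(z,130-S)
print("t",round(s["time_s"],2),"s,z",S.round(1),z.round(1),"lat",(d@[-X[1],X[0]]).round(1),"th",th.round(3),"r",np.hypot(z,130-S).round(1),"f xhat",(f[:2]@X).round(2),"fz",f[2].round(2),"tang",(f[:2]@X*np.sin(th)+f[2]*np.cos(th)).round(2))
E
python3 st.py
```

```text
t 6.58 s,z 20.5 73.2 lat -0.1 th 0.589 r 131.7 f xhat 0.32 fz -4.41 tang -3.49
```

Call:
play_rows(rows=[[-1,[0.6,0.5,1.0],[0,0,0]],[-1,[0.67,0.57,0.95],[0,0,0]],[-1,[0.75,0.64,0.85],[0,0,0]],[-1,[0.81,0.69,0.75],[0,0,0]],[-1,[0.85,0.73,0.65],[0,0,0]]])

```text
time_s: 7.2
tool_pos: [475.0, 180.3, 227.7]
tcp_rot: [0.423, 0.906, -0.005, -0.003]
wrist_force: [-9.6, -6.4, 15.3]
finger_gap: 12.3
```

```bash
python3 st.py
```

```text
t 7.2 s,z 64.3 116.4 lat -0.2 th 1.057 r 133.7 f xhat -11.43 fz 15.32 tang -2.43
```

Call:
play_rows(rows=[[-1,[-0.1,-0.1,0.3],[0,0,0]],[-1,[0,0,0],[0,0,0]],[-1,[0,0,0],[0,0,0]],[-1,[0,0,0],[0,0,0]],[-1,[0,0,0],[0,0,0]]])

```text
time_s: 7.82
tool_pos: [477.7, 182.5, 229.4]
tcp_rot: [0.422, 0.907, -0.001, -0.0]
wrist_force: [-2.8, -3.1, 5.7]
finger_gap: 12.2
```

```bash
python3 st.py; python3 - <<'E'
from h import *
np.set_printoptions(precision=1,suppress=True)
p=np.load("tester.npy")
save("scene","c");save("top","c2")
for cam in("scene","top"):
  for n in("handle_left","handle_right","hinge_pin"):
    print(cam,n,[(x["conf"],world(cam,x["point"])) for x in arm.landmark_of(cam,n)[:1]])
E
```

```text
t 7.83 s,z 67.8 118.1 lat -0.2 th 1.086 r 133.5 f xhat -4.15 fz 5.71 tang -1.01
scene handle_left [(0.81, array([416.2, 254.9, 246.4]))]
scene handle_right [(0.8, array([475. , 184.3, 244.8]))]
scene hinge_pin [(0.8, array([496. , 257.6, 126.6]))]
top handle_left []
top handle_right []
top hinge_pin []
```

Call:
play_rows(rows=[[-1,[0.76,0.65,0.5],[0,0,0]],[-1,[0.8,0.67,0.4],[0,0,0]],[-1,[0.81,0.69,0.3],[0,0,0]],[-1,[0.83,0.71,0.2],[0,0,0]],[-1,[0,0,0],[0,0,0]]])

```text
time_s: 8.85
tool_pos: [512.2, 211.6, 243.1]
tcp_rot: [0.421, 0.907, 0.001, 0.001]
wrist_force: [2.5, -1.1, 1.1]
finger_gap: 12.1
```

```bash
sed -i 's/-111.3;th/-111.3-3.3;th/' st.py; python3 st.py
```

```text
t 8.85 s,z 112.9 128.5 lat -0.5 th 1.439 r 129.6 f xhat 1.18 fz 1.1 tang 1.32
```

Call:
play_rows(rows=[[-0.57,[-0.2,-0.17,0],[0,0,0]],[-0.57,[-0.1,-0.09,0],[0,0,0]],[-0.4,[-0.2,-0.17,0],[0,0,0]],[-0.4,[-0.1,-0.09,0],[0,0,0]],[-0.4,[0,0,0],[0,0,0]]])

```text
time_s: 9.48
tool_pos: [503.6, 205.3, 242.7]
tcp_rot: [0.422, 0.907, -0.0, -0.0]
wrist_force: [1.4, 1.1, -1.3]
finger_gap: 27.9
```

```bash
python3 st.py
```

```text
t 9.47 s,z 102.3 128.1 lat 0.3 th 1.358 r 131.1 f xhat 1.72 fz -1.28 tang 1.41
```

Call:
play_rows(rows=[[-0.4,[0.35,0.3,0],[0,0,0]],[-0.4,[0.38,0.32,0],[0,0,0]],[-0.4,[0.38,0.32,0],[0,0,0]],[-0.4,[0.38,0.32,0],[0,0,0]],[-0.4,[0.35,0.3,0],[0,0,0]]])

```text
time_s: 10.1
tool_pos: [522.6, 221.3, 242.8]
tcp_rot: [0.422, 0.907, 0.0, -0.0]
wrist_force: [1.2, 1.3, 1.3]
finger_gap: 28.2
```

```bash
python3 st.py
```

```text
t 10.1 s,z 127.1 128.2 lat 0.1 th 1.548 r 128.2 f xhat 1.75 fz 1.27 tang 1.78
```

Call:
play_rows(rows=[[-0.4,[0.19,0.16,0],[0,0,0]],[-0.4,[0.23,0.19,0],[0,0,0]],[-0.4,[0.23,0.19,0],[0,0,0]],[-0.4,[0.23,0.19,0],[0,0,0]],[-0.4,[0.1,0.09,-0.1],[0,0,0]]])

```text
time_s: 10.72
tool_pos: [532.8, 229.1, 242.0]
tcp_rot: [0.422, 0.907, 0.0, 0.0]
wrist_force: [1.4, 2.2, 1.4]
finger_gap: 28.2
```

```bash
cat > st2.py <<'E'
import runpy
from workcell import arm
import numpy as np
F=[]
for i in range(4):
    F.append(arm.state()["wrist_force"]); arm.grab_frame("scene")
F.append(arm.state()["wrist_force"])
runpy.run_path("st.py")
F=np.array(F);print("fx each",(F[:,:2]@[.7616,.648]).round(2),"mean",(F[:,:2].mean(0)@[.7616,.648]).round(2),"fz",F[:,2].mean().round(2))
E
python3 st2.py
```

```text
t 10.93 s,z 139.6 127.5 lat -0.5 th 1.646 r 127.9 f xhat 2.89 fz -0.08 tang 2.89
fx each [2.45 3.83 1.83 2.04 2.89] mean 2.61 fz 0.29
```

Call:
play_rows(rows=[[-0.4,[0.19,0.16,0],[0,0,0]],[-0.4,[0.23,0.19,0],[0,0,0]],[-0.4,[0.23,0.19,-0.1],[0,0,0]],[-0.4,[0.23,0.19,-0.1],[0,0,0]],[-0.4,[0.1,0.09,0],[0,0,0]]])

```text
time_s: 11.55
tool_pos: [542.2, 237.1, 239.6]
tcp_rot: [0.422, 0.907, -0.0, -0.0]
wrist_force: [1.1, 2.0, -1.5]
finger_gap: 28.0
```

```bash
python3 st2.py
```

```text
t 11.75 s,z 152.0 125.2 lat -0.5 th 1.745 r 127.1 f xhat 2.1 fz -1.54 tang 2.34
fx each [2.17 2.26 1.72 1.85 2.1 ] mean 2.02 fz -1.42
```

Still leaning on the leading finger (θ≈1.80). I'll keep easing it back.

Call:
play_rows(rows=[[-0.4,[0.19,0.16,-0.05],[0,0,0]],[-0.4,[0.23,0.19,-0.05],[0,0,0]],[-0.4,[0.23,0.19,-0.1],[0,0,0]],[-0.4,[0.23,0.19,-0.1],[0,0,0]],[-0.4,[0.1,0.09,0],[0,0,0]]])

```text
time_s: 12.38
tool_pos: [551.9, 245.5, 236.6]
tcp_rot: [0.422, 0.907, -0.0, -0.0]
wrist_force: [1.6, 1.5, -2.0]
finger_gap: 28.2
```

```bash
python3 st2.py
```

```text
t 12.57 s,z 164.9 122.2 lat -0.4 th 1.849 r 127.1 f xhat 2.61 fz -1.94 tang 3.05
fx each [2.17 2.13 2.7  3.18 2.61] mean 2.56 fz -1.68
```

Call:
play_rows(rows=[[-0.4,[0.19,0.16,-0.08],[0,0,0]],[-0.4,[0.23,0.19,-0.1],[0,0,0]],[-0.4,[0.23,0.19,-0.12],[0,0,0]],[-0.4,[0.23,0.19,-0.14],[0,0,0]],[-0.4,[0.1,0.09,-0.05],[0,0,0]]])

```text
time_s: 13.2
tool_pos: [561.8, 253.7, 231.7]
tcp_rot: [0.422, 0.907, -0.0, -0.0]
wrist_force: [1.5, 1.6, -2.2]
finger_gap: 28.1
```

```bash
python3 st2.py
```

```text
t 13.4 s,z 177.7 117.3 lat -0.6 th 1.957 r 126.6 f xhat 2.18 fz -1.77 tang 2.69
fx each [2.2  2.39 1.93 2.33 2.18] mean 2.21 fz -1.94
```

Call:
play_rows(rows=[[-0.4,[0.19,0.16,-0.1],[0,0,0]],[-0.4,[0.23,0.19,-0.13],[0,0,0]],[-0.4,[0.23,0.19,-0.15],[0,0,0]],[-0.4,[0.2,0.17,-0.16],[0,0,0]],[-0.4,[0.1,0.09,-0.08],[0,0,0]]])

```text
time_s: 14.02
tool_pos: [571.4, 261.6, 225.5]
tcp_rot: [0.422, 0.907, -0.0, 0.0]
wrist_force: [2.0, 0.8, -2.0]
finger_gap: 28.1
```

```bash
python3 st2.py
```

```text
t 14.22 s,z 190.1 111.1 lat -0.8 th 2.066 r 126.3 f xhat 2.17 fz -1.83 tang 2.78
fx each [2.1  2.71 1.9  1.95 2.17] mean 2.17 fz -1.82
```

Call:
play_rows(rows=[[-0.4,[0.18,0.15,-0.13],[0,0,0]],[-0.4,[0.2,0.17,-0.16],[0,0,0]],[-0.4,[0.2,0.17,-0.18],[0,0,0]],[-0.4,[0.18,0.15,-0.18],[0,0,0]],[-0.4,[0.1,0.08,-0.1],[0,0,0]]])

```text
time_s: 14.85
tool_pos: [579.8, 268.8, 218.0]
tcp_rot: [0.422, 0.907, -0.0, -0.0]
wrist_force: [2.4, 0.9, -2.3]
finger_gap: 28.0
```

```bash
python3 st2.py
```

```text
t 15.05 s,z 201.3 103.6 lat -0.8 th 2.174 r 125.8 f xhat 2.66 fz -2.16 tang 3.41
fx each [2.44 2.   2.43 1.86 2.66] mean 2.28 fz -2.1
```

Call:
play_rows(rows=[[-0.4,[0.16,0.14,-0.15],[0,0,0]],[-0.4,[0.18,0.15,-0.18],[0,0,0]],[-0.4,[0.18,0.15,-0.2],[0,0,0]],[-0.4,[0.16,0.14,-0.2],[0,0,0]],[-0.4,[0.08,0.07,-0.1],[0,0,0]]])

```text
time_s: 15.68
tool_pos: [586.9, 274.7, 209.7]
tcp_rot: [0.422, 0.907, -0.001, -0.0]
wrist_force: [-1.0, 0.7, 0.0]
finger_gap: 28.2
```

```bash
python3 st2.py
```

```text
t 15.88 s,z 211.1 95.4 lat -0.8 th 2.275 r 125.2 f xhat 0.19 fz 0.41 tang -0.12
fx each [-0.35  0.08  0.28  0.3   0.19] mean 0.1 fz -0.06
```

The force has dropped to zero, so the arm is on its stop. I'll open the fingers and lift away.

Call:
play_rows(rows=[[0.1,[0,0,0],[0,0,0]],[0.1,[0,0,0],[0,0,0]],[0.1,[0,0,0.5],[0,0,0]],[0.1,[0,0,2],[0,0,0]],[0.3,[0,0,4],[0,0,0]]])

```text
time_s: 16.5
tool_pos: [586.3, 274.9, 274.2]
tcp_rot: [0.422, 0.907, -0.002, -0.001]
wrist_force: [1.5, -0.1, -0.4]
finger_gap: 56.8
```

```bash
python3 st.py; python3 - <<'E'
from h import *
np.set_printoptions(precision=1,suppress=True)
im,d=save("scene","d")
for n in("handle_left","handle_right","hinge_pin"):
    print(n,[(x["conf"],world("scene",x["point"])) for x in arm.landmark_of("scene",n)[:1]])
cv2.imwrite("pics/d1.png",cv2.resize(im[80:300,200:500],(750,550))[...,::-1])
s=arm.state();print(s["tool_pos"],s["wrist_force"],s["finger_gap"],s["time_s"])
E
```

```text
t 16.5 s,z 210.3 159.6 lat -0.3 th 2.037 r 178.7 f xhat 1.1 fz -0.36 tang 1.14
handle_left [(0.74, array([532.4, 354.6, 229.3]))]
handle_right [(0.75, array([589.6, 281.3, 226.8]))]
hinge_pin [(0.79, array([492.5, 257. , 125.3]))]
[587.7 275.3 275.8] [-0.7  0.5 -0.8] 60.61457077381824 16.7
```

View pics/d1.png

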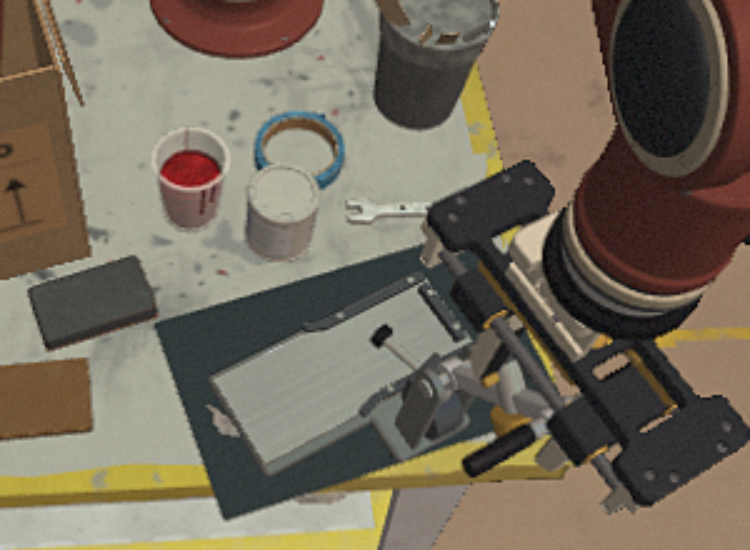

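Arm rests open. The right grip is at (500,450), the bed is clear and the rest knob is at (382,335). Next I'll check clearance around the plate grasp.

```bash
python3 - <<'E'
from h import *
np.set_printoptions(precision=0,suppress=True)
a=np.radians(17.7);X=np.array([np.cos(a),np.sin(a)]);Y=np.array([-X[1],X[0]])
c0=np.array([534.9,-99.2]);g=c0-15*Y;print("grip",g)
P=np.vstack([np.load(f"pics/{c}0.npy").reshape(-1,3) for c in("scene","top")])
q=np.c_[(P[:,:2]-g)@X,(P[:,:2]-g)@Y,P[:,2]]
b=q[(abs(q[:,0])<105)&(abs(q[:,1])<50)&(q[:,2]>30)&(q[:,2]<400)];print("body zone",len(b),np.percentile(b,[2,98],axis=0) if len(b) else "")
b=q[(abs(q[:,0])<70)&(abs(q[:,0])>38)&(abs(q[:,1])<14)&(q[:,2]>8)];print("finger zone",len(b))
b=q[(abs(q[:,0])<200)&(abs(q[:,1])<200)&(q[:,2]>60)&(q[:,2]<400)];print("near tall",len(b))
import collections
h=collections.Counter(map(tuple,(P[(P[:,2]>70)&(P[:,0]>380)&(P[:,0]<700)&(P[:,1]<60)&(P[:,1]>-400)][:,:2]//40*40).astype(int)));print({k:v for k,v in sorted(h.items()) if v>15})
E
```

```text
grip [ 539. -113.]
body zone 0 
finger zone 1
near tall 12930
{(np.int64(360), np.int64(-400)): 2149, (np.int64(360), np.int64(-280)): 526, (np.int64(360), np.int64(-240)): 245, (np.int64(360), np.int64(-160)): 85, (np.int64(360), np.int64(-120)): 1366, (np.int64(400), np.int64(-400)): 4786, (np.int64(400), np.int64(-280)): 55, (np.int64(400), np.int64(-240)): 657, (np.int64(400), np.int64(-200)): 1396, (np.int64(400), np.int64(-160)): 1545, (np.int64(440), np.int64(-400)): 5061, (np.int64(440), np.int64(-320)): 121, (np.int64(440), np.int64(-280)): 302, (np.int64(440), np.int64(-240)): 738, (np.int64(440), np.int64(-200)): 253, (np.int64(480), np.int64(-400)): 3934, (np.int64(480), np.int64(-360)): 1331, (np.int64(480), np.int64(-320)): 540, (np.int64(480), np.int64(-280)): 672, (np.int64(480), np.int64(-240)): 478, (np.int64(520), np.int64(-360)): 5525, (np.int64(520), np.int64(-320)): 372, (np.int64(520), np.int64(-280)): 831, (np.int64(520), np.int64(-240)): 180, (np.int64(560), np.int64(-360)): 5761, (np.int64(600), np.int64(-360)): 6063, (np.int64(640), np.int64(-360)): 2974, (np.int64(640), np.int64(-320)): 3369, (np.int64(680), np.int64(-320)): 2952}
```

Call:
play_rows(rows=[[1,[-0.4,-3.5,0.5],[0,0,-0.08]],[1,[-0.6,-5.5,0],[0,0,-0.08]],[1,[-0.6,-5.5,0],[0,0,-0.08]],[1,[-0.6,-5.5,0],[0,0,-0.08]],[1,[-0.6,-5.5,0],[0,0,-0.08]]])

```text
time_s: 17.32
tool_pos: [558.1, 18.6, 278.6]
tcp_rot: [0.594, 0.804, -0.001, -0.001]
wrist_force: [0.5, 0.5, -0.4]
finger_gap: 92.6
```

Call:
play_rows(rows=[[1,[-0.62,-4.4,0],[0,0,0]],[1,[-0.62,-4.4,-2],[0,0,0]],[1,[-0.62,-4.4,-3],[0,0,0]],[1,[0,0,-5],[0,0,0]],[1,[0,0,-4],[0,0,0]]])

```text
time_s: 17.95
tool_pos: [539.0, -112.2, 137.2]
tcp_rot: [0.594, 0.804, -0.001, -0.002]
wrist_force: [0.9, 0.6, -0.5]
finger_gap: 93.2
```

```bash
python3 - <<'E'
from h import *
np.set_printoptions(precision=2,suppress=True)
im,d=save("scene","e"); c=cloud("scene",d)
s=arm.state();print(s["tool_pos"],s["tcp_rot"])
r=arm.outline_of("scene","test_plate")
if r:
    p=c[r[0]["pixels"]];q=p[abs(p[:,2]-9)<4];print(r[0]["conf"],len(q),cv2.minAreaRect(q[:,:2].astype(np.float32)))
print([(x["conf"],world("scene",x["point"])) for x in arm.landmark_of("scene","test_plate")[:1]])
cv2.imwrite("pics/e1.png",cv2.resize(im[120:300,90:340],(750,540))[...,::-1])
E
```

```text
[ 535.5  -110.72  132.36] [ 0.59  0.8  -0.   -0.01]
0.86 1418 ((536.7617797851562, -99.36978149414062), (71.25897216796875, 131.21298217773438), 18.74604034423828)
[]
```

View pics/e1.png

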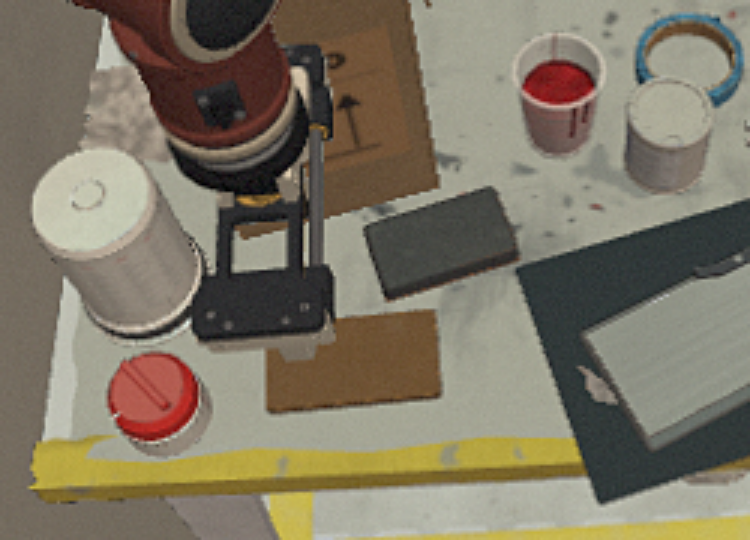

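```bash
python3 - <<'E'
from h import *
np.set_printoptions(precision=3,suppress=True)
for i in range(2):
    s=arm.state();print(s["tool_pos"],s["tcp_rot"],s["wrist_force"],s["qvel"],s["joint_torque"]); arm.grab_frame("scene")
E
```

```text
[ 538.513 -111.221  137.589] [ 0.594  0.805 -0.002 -0.003] [-0.436 -0.181  1.832] [-0.009 -0.051  0.021 -0.068  0.003  0.007 -0.001] [  0.147 -37.689   3.053 -11.936  -0.039   0.055   0.02 ]
[ 540.291 -111.686  139.519] [ 0.593  0.805 -0.001 -0.001] [0.21  0.069 0.309] [-0.004 -0.037  0.014 -0.041  0.001 -0.003  0.001] [  0.029 -37.783   3.02  -12.046  -0.031   0.116   0.005]
```

No contact; that was only settling. The picture shows the gripper over the left half of the plate (350,360), clear of the box, the timer at (155,400) and the sander at (440,240). Descending.

Call:
play_rows(rows=[[1,[-0.05,-0.2,-3.5],[0,0,0.014]],[1,[0,0,-4],[0,0,0]],[1,[0,0,-3.5],[0,0,0]],[1,[0,0,-1.5],[0,0,0]],[1,[0,0,-0.5],[0,0,0]]])

```text
time_s: 18.82
tool_pos: [541.2, -114.0, 10.6]
tcp_rot: [0.588, 0.809, 0.0, 0.001]
wrist_force: [0.3, -0.5, -0.1]
finger_gap: 93.0
```

Call:
play_rows(rows=[[1,[0,0,0],[0,0,0]],[1,[0,0,0],[0,0,0]],[1,[0,0,0],[0,0,0]],[1,[0,0,0],[0,0,0]],[1,[0,0,0],[0,0,0]]])

```text
time_s: 19.45
tool_pos: [540.3, -113.8, 10.1]
tcp_rot: [0.588, 0.809, 0.0, 0.0]
wrist_force: [0.1, 0.2, 0.1]
finger_gap: 92.8
```

Now down 7.5 mm and grip.

Call:
play_rows(rows=[[1,[-0.05,0,-0.4],[0,0,0]],[1,[0,0,-0.35],[0,0,0]],[-1,[0,0,0],[0,0,0]],[-1,[0,0,0],[0,0,0]],[-1,[0,0,0],[0,0,0]]], newtons=30)

```text
time_s: 20.08
tool_pos: [539.9, -113.8, 2.5]
tcp_rot: [0.588, 0.809, 0.0, 0.0]
wrist_force: [0.3, -0.9, -0.8]
finger_gap: 69.9
```

Call:
play_rows(rows=[[-1,[0,0,0],[0,0,0]],[-1,[0,0,0],[0,0,0]],[-1,[0,0,0.3],[0,0,0]],[-1,[0,0,1],[0,0,0]],[-1,[0,0,1.5],[0,0,0]]])

```text
time_s: 20.7
tool_pos: [539.5, -113.8, 31.2]
tcp_rot: [0.588, 0.809, -0.0, -0.0]
wrist_force: [-0.1, 0.0, -0.6]
finger_gap: 69.9
```

Call:
play_rows(rows=[[-1,[0,0,3.0],[0,0,0]],[-1,[-0.2,2.0,3.0],[0,0,0.05]],[-1,[-0.4,4.5,0],[0,0,0.1]],[-1,[-0.5,5.0,0],[0,0,0.1]],[-1,[-0.5,4.5,0],[0,0,0.1]]])

```text
time_s: 21.32
tool_pos: [523.9, 48.0, 91.8]
tcp_rot: [0.436, 0.9, 0.001, 0.001]
wrist_force: [-0.1, 0.1, -0.7]
finger_gap: 69.4
```

Call:
play_rows(rows=[[-1,[-0.3,4.0,0],[0,0,0.04]],[-1,[-0.2,2.0,0],[0,0,0]],[-1,[0,0,0],[0,0,0]],[-1,[0,0,0],[0,0,0]],[-1,[0,0,0],[0,0,0]]])

```text
time_s: 21.95
tool_pos: [519.1, 104.3, 90.8]
tcp_rot: [0.421, 0.907, -0.0, 0.0]
wrist_force: [-0.0, -0.0, -0.9]
finger_gap: 69.6
```

```bash
cat > pl.py <<'E'
from h import *
import sys
np.set_printoptions(precision=2,suppress=True)
a=0.705;X=np.array([np.cos(a),np.sin(a)]);Y=np.array([-X[1],X[0]]);H=np.array([432.3,207.2])
s=arm.state();T=s["tool_pos"];q=s["tcp_rot"];f=s["wrist_force"]
print("t",s["time_s"],"tcp bed x,y,z",(T[:2]-H)@X,(T[:2]-H)@Y,T[2]-31.2,"jaw deg",2*np.degrees(np.arctan2(q[1],q[0]))-90,"force x,y,z",f[:2]@X,f[:2]@Y,f[2],"gap",s["finger_gap"])
for cam in sys.argv[1:]:
    im,d=save(cam,f"pl_{cam}_{s['time_s']:.1f}");c=cloud(cam,d)
    r=arm.outline_of(cam,"test_plate")
    if r:
        p=c[r[0]["pixels"]];z=np.median(p[:,2]);p=p[abs(p[:,2]-z)<6]
        b=np.c_[(p[:,:2]-H)@X,(p[:,:2]-H)@Y]
        print(cam,r[0]["conf"],len(p),"z",z,cv2.minAreaRect(b.astype(np.float32)),np.percentile(b,[1,99],axis=0))
E
python3 pl.py scene top
```

```text
t 21.95 tcp bed x,y,z -0.5908476679342916 -134.5729097473122 59.562064369811424 jaw deg 40.179526361833126 force x,y,z -0.03598576402235594 -0.004237616632852333 -0.9222614160376207 gap 69.55983818992314
scene 0.77 920 z 97.12842332777026 ((-0.5537490844726562, -119.81705474853516), (129.2353973388672, 70.83375549316406), 88.59495544433594) [[ -34.93 -183.8 ]
 [  33.17  -55.9 ]]
```

Call:
play_rows(rows=[[-1,[0,0,-1.5],[0,0,0.004]],[-1,[0,0,-2],[0,0,0]],[-1,[0,0,-1.4],[0,0,0]],[-1,[0,0,-0.5],[0,0,0]],[-1,[0,0,0],[0,0,0]]])

```text
time_s: 22.78
tool_pos: [518.6, 106.1, 36.1]
tcp_rot: [0.418, 0.908, -0.0, -0.0]
wrist_force: [-0.1, 0.8, -0.3]
finger_gap: 69.5
```

```bash
python3 pl.py scene top; python3 - <<'E'
from h import *
a=0.705;X=np.array([np.cos(a),np.sin(a)]);Y=np.array([-X[1],X[0]]);H=np.array([432.3,207.2])
im,d=save("scene","g");c=cloud("scene",d).reshape(-1,3)
b=np.c_[(c[:,:2]-H)@X,(c[:,:2]-H)@Y,c[:,2]]
for sd in(-1,1):
  for y in range(-45,80,15):
    q=b[(abs(b[:,1]-y)<7)&(b[:,0]*sd>25)&(b[:,0]*sd<52)&(b[:,2]>35)&(b[:,2]<41)]
    if len(q)>4: print(sd,y,len(q),np.percentile(q[:,0],[5,50,95]).round(1))
cv2.imwrite("pics/g1.png",cv2.resize(im[150:300,250:450],(800,600))[...,::-1])
E
```

```text
t 22.775 tcp bed x,y,z 0.26884728080727366 -132.93175700645563 4.853774292452851 jaw deg 40.562779330774674 force x,y,z 0.4521902880401832 0.7218796437657149 -0.29379820529978184 gap 69.53137330459138
scene 0.75 767 z 42.41557555829254 ((0.9912643432617188, -118.20207977294922), (128.5867156982422, 69.37349700927734), 88.85932159423828) [[ -32.61 -181.88]
 [  34.12  -55.2 ]]
-1 -30 22 [-45.5 -41.2 -38. ]
-1 -15 20 [-45.2 -40.7 -37.2]
-1 0 15 [-45.4 -41.9 -38.5]
-1 15 18 [-44.6 -41.5 -37.9]
-1 30 21 [-44.7 -40.8 -37.4]
-1 45 18 [-45.4 -41.3 -37.6]
-1 60 22 [-44.  -39.8 -28.5]
-1 75 17 [-44.6 -38.8 -27. ]
1 -45 15 [41.2 44.5 49.2]
1 -30 23 [37.3 41.9 45.7]
1 -15 22 [37.7 40.5 44.7]
1 0 11 [37.7 40.6 44.7]
1 45 5 [38.6 39.7 40.4]
1 60 12 [25.4 38.8 41.2]
1 75 8 [27.  30.1 39.2]
```

View pics/g1.png

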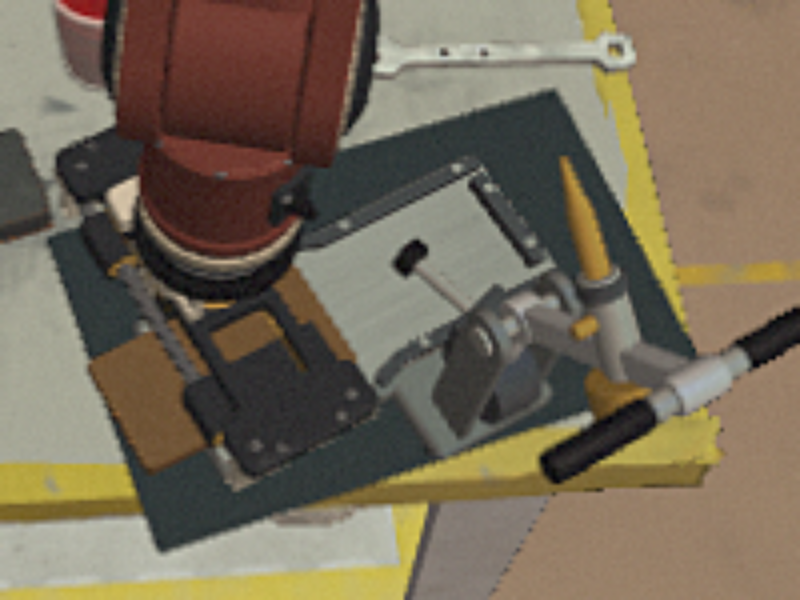

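The picture shows the plate (brown, 150,400 to 330,310) over the bed's open end and aligned with the guides. The arm stands open at right (640,420). Lowering to contact.

Call:
play_rows(rows=[[-1,[0,0,-0.1],[0,0,0]],[-1,[0,0,-0.1],[0,0,0]],[-1,[0,0,0],[0,0,0]],[-1,[0,0,0],[0,0,0]],[-1,[0,0,0],[0,0,0]]])

```text
time_s: 23.65
tool_pos: [518.8, 106.2, 34.4]
tcp_rot: [0.418, 0.908, -0.0, 0.0]
wrist_force: [-1.0, 0.8, -0.3]
finger_gap: 69.6
```

```bash
python3 pl.py
```

```text
t 23.65 tcp bed x,y,z 0.4155228666838966 -132.94626528258942 3.249380402528626 jaw deg 40.56814901034883 force x,y,z -0.2485628278775671 1.2668816647278405 -0.30035162391542336 gap 69.58503508102378
```

Call:
play_rows(rows=[[-1,[-0.4,0.42,0],[0,0,-0.003]],[-1,[-0.52,0.61,0],[0,0,0]],[-1,[-0.52,0.61,0],[0,0,0]],[-1,[-0.52,0.61,0],[0,0,0]],[-1,[-0.32,0.38,0],[0,0,0]]])

```text
time_s: 24.28
tool_pos: [495.4, 133.3, 34.4]
tcp_rot: [0.419, 0.908, 0.0, -0.0]
wrist_force: [-0.0, -0.4, -0.6]
finger_gap: 70.0
```

```bash
python3 pl.py
```

```text
t 24.275 tcp bed x,y,z 0.15119796889455586 -97.20375694606909 3.2456459315793005 jaw deg 40.44937676130138 force x,y,z -0.31109723850283955 -0.2977481452565011 -0.6249365422938901 gap 69.98802745899125
```

Call:
play_rows(rows=[[-1,[-0.45,0.54,0],[0,0,0]],[-1,[-0.45,0.54,0],[0,0,0]],[-1,[-0.4,0.45,0],[0,0,0]],[-1,[0,0,-0.05],[0,0,0]],[-1,[0,0,-0.05],[0,0,0]]])

```text
time_s: 24.9
tool_pos: [483.1, 147.6, 33.4]
tcp_rot: [0.42, 0.908, -0.0, 0.0]
wrist_force: [-0.4, 0.3, 3.2]
finger_gap: 69.4
```

```bash
python3 pl.py
```

```text
t 24.9 tcp bed x,y,z 0.10779989804536148 -78.32968385439767 2.2458538982301413 jaw deg 40.38091310251687 force x,y,z -0.07832846235910054 0.5127484440887485 3.1844596112592463 gap 69.37973323371804
```

Call:
play_rows(rows=[[0.7,[0,0,0],[0,0,0]],[0.7,[0,0,0],[0,0,0]],[0.7,[0,0,1],[0,0,0]],[0.4,[0,0,2],[0,0,0]],[-1,[0.8,-0.94,1],[0,0,0]]])

```text
time_s: 25.52
tool_pos: [491.3, 139.1, 74.8]
tcp_rot: [0.419, 0.908, 0.001, 0.0]
wrist_force: [0.0, 0.9, 0.4]
finger_gap: 63.4
```

Call:
play_rows(rows=[[-1,[1.2,-1.4,0],[0,0,0]],[-1,[1.5,-1.8,0],[0,0,0]],[-1,[1.5,-1.8,0],[0,0,0]],[-1,[0,0,0],[0,0,0]],[-1,[0,0,0],[0,0,0]]])

```text
time_s: 26.15
tool_pos: [532.3, 88.5, 72.9]
tcp_rot: [0.42, 0.908, -0.0, -0.001]
wrist_force: [0.7, 0.6, 0.7]
finger_gap: 13.4
```

```bash
python3 pl.py scene top
```

```text
t 26.15 tcp bed x,y,z -0.77934963615879 -155.1546998846436 41.700585883315185 jaw deg 40.383342022262894 force x,y,z 0.9296071869292156 0.0013612834541585478 0.6754326448728211 gap 13.440286511738815
scene 0.76 974 z 39.70187352041587 ((-0.951263427734375, -64.60521697998047), (126.05127716064453, 69.79216003417969), 88.95918273925781) [[ -33.08 -123.47]
 [  33.54   -2.7 ]]
top 0.57 31 z 41.56844565574326 ((20.85270118713379, -14.828329086303711), (11.499892234802246, 38.32960510253906), 39.47783660888672) [[  6.44 -31.97]
 [ 30.56   0.52]]
```

Call:
play_rows(rows=[[-1,[0.05,0.05,-1.5],[0,0,0]],[-1,[0,0,-1.5],[0,0,0]],[-1,[0,0,-0.8],[0,0,0]],[-1,[0,0,0],[0,0,0]],[-1,[-0.3,0.35,0],[0,0,0]]])

```text
time_s: 26.98
tool_pos: [530.8, 92.1, 35.5]
tcp_rot: [0.42, 0.908, 0.0, 0.0]
wrist_force: [-0.1, 0.5, -0.2]
finger_gap: 0.3
```

```bash
python3 pl.py
```

```text
t 26.975 tcp bed x,y,z 0.42213373357727013 -151.49538294984563 4.330083393222477 jaw deg 40.344972745270496 force x,y,z 0.22965134160632958 0.42180613746639495 -0.21471919902743775 gap 0.34826909544449436
```

Call:
play_rows(rows=[[-1,[-0.41,0.44,0],[0,0,0]],[-1,[-0.39,0.46,0],[0,0,0]],[-1,[-0.39,0.46,0],[0,0,0]],[-1,[-0.39,0.46,0],[0,0,0]],[-1,[-0.39,0.46,0],[0,0,0]]])

```text
time_s: 27.6
tool_pos: [511.1, 115.3, 35.7]
tcp_rot: [0.42, 0.908, 0.0, 0.001]
wrist_force: [1.5, -0.5, 1.1]
finger_gap: 0.7
```

```bash
python3 pl.py
```

```text
t 27.6 tcp bed x,y,z 0.4327668744125658 -121.06209755720023 4.518094990858945 jaw deg 40.38079839167952 force x,y,z 0.8332852594203046 -1.3862310726010294 1.1200505942522712 gap 0.6533536750686839
```

Call:
play_rows(rows=[[-1,[-0.38,0.41,0],[0,0,0]],[-1,[-0.36,0.42,0],[0,0,0]],[-1,[-0.36,0.42,0],[0,0,0]],[-1,[-0.36,0.42,0],[0,0,0]],[-1,[-0.36,0.42,0],[0,0,0]]])

```text
time_s: 28.22
tool_pos: [492.4, 136.3, 35.5]
tcp_rot: [0.42, 0.908, -0.0, 0.0]
wrist_force: [1.2, -2.0, 0.3]
finger_gap: 0.4
```

```bash
python3 pl.py scene
```

```text
t 28.225 tcp bed x,y,z -0.1646622239181058 -92.89303390793361 4.2539107094634225 jaw deg 40.38990205851371 force x,y,z -0.39160030642258187 -2.3297208627000865 0.333660626134866 gap 0.3914661089622604
scene 0.6 820 z 39.77276780885468 ((-3.58538818359375, -11.37734603881836), (114.26419067382812, 73.53935241699219), 89.45475006103516) [[-37.19 -66.23]
 [ 31.5   44.5 ]]
```

Call:
play_rows(rows=[[-1,[-0.2,0.23,0],[0,0,0]],[-1,[-0.2,0.23,0],[0,0,0]],[-1,[-0.2,0.23,0],[0,0,0]],[-1,[-0.2,0.23,0],[0,0,0]],[-1,[-0.18,0.21,0],[0,0,0]]])

```text
time_s: 28.95
tool_pos: [482.5, 147.6, 35.4]
tcp_rot: [0.419, 0.908, -0.0, -0.0]
wrist_force: [0.4, -0.4, -0.2]
finger_gap: 0.7
```

Call:
play_rows(rows=[[-1,[-0.07,0.08,0],[0,0,0]],[-1,[-0.07,0.08,0],[0,0,0]],[-1,[-0.06,0.07,0],[0,0,0]],[-1,[0,0,0],[0,0,0]],[-1,[0,0,0],[0,0,0]]])

```text
time_s: 29.58
tool_pos: [480.7, 149.8, 35.5]
tcp_rot: [0.419, 0.908, -0.0, -0.0]
wrist_force: [0.7, 0.3, 0.1]
finger_gap: 0.6
```

```bash
python3 pl.py
```

```text
t 29.575 tcp bed x,y,z -0.36040595735984304 -75.09766813827031 4.251753149519171 jaw deg 40.39765567679137 force x,y,z 0.7202939607711096 -0.2115101789890483 0.07245168666719835 gap 0.6113333980171162
```

Call:
play_rows(rows=[[-1,[-0.06,0.08,0],[0,0,0]],[-1,[-0.06,0.08,0],[0,0,0]],[-1,[0,0,0],[0,0,0]],[-1,[0,0,0],[0,0,0]],[-1,[0,0,0],[0,0,0]]])

```text
time_s: 30.2
tool_pos: [480.6, 149.9, 35.6]
tcp_rot: [0.42, 0.907, -0.0, 0.001]
wrist_force: [2.7, -5.0, -0.1]
finger_gap: 0.3
```

```bash
python3 pl.py
```

```text
t 30.2 tcp bed x,y,z -0.3067480963129893 -74.9593218093766 4.420094260834912 jaw deg 40.31192960145572 force x,y,z -1.1955047953223146 -5.566917415235474 -0.062576395494186 gap 0.27271725964255555
```

Call:
play_rows(rows=[[-1,[-0.04,0.05,0],[0,0,0]],[-1,[0,0,0],[0,0,0]],[-1,[0,0,0],[0,0,0]],[-1,[0,0,0],[0,0,0]],[-1,[0,0,0],[0,0,0]]])

```text
time_s: 30.82
tool_pos: [480.6, 149.9, 35.7]
tcp_rot: [0.42, 0.907, -0.0, 0.002]
wrist_force: [3.7, -6.4, -0.3]
finger_gap: 0.5
```

```bash
python3 pl.py scene top; python3 - <<'E'
from h import *
im,d=save("scene","k");cv2.imwrite("pics/k1.png",cv2.resize(im[160:290,290:450],(800,650)[:1]+(600,),interpolation=cv2.INTER_CUBIC)[...,::-1])
E
```

```text
t 30.825 tcp bed x,y,z -0.29488158934968717 -74.95464348997625 4.455996125923225 jaw deg 40.28898191763892 force x,y,z -1.274762140732668 -7.2578592415348915 -0.2594503066643276 gap 0.48425184910114843
scene 0.74 791 z 39.79507440759467 ((-5.381406784057617, 1.1389007568359375), (131.49510192871094, 71.73181915283203), 85.42424774169922) [[-36.25 -63.82]
 [ 32.46  63.91]]
```

View pics/k1.png

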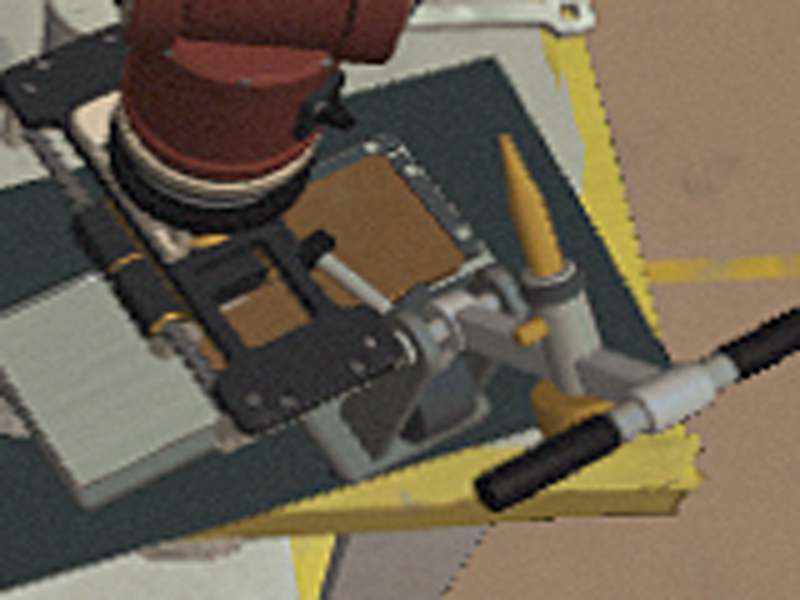

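The plate is against the end stop (edge from (390,160) to (465,260)), spans y −64 to +64 and stays put under a 7 N push, so it is home. Backing off.

Call:
play_rows(rows=[[-1,[0.2,-0.23,0],[0,0,0]],[-1,[0.6,-0.7,0],[0,0,0]],[-1,[1.0,-1.2,0],[0,0,0]],[-1,[1.0,-1.2,1],[0,0,0]],[-1,[1.0,-1.2,3],[0,0,0]]])

```text
time_s: 31.7
tool_pos: [517.0, 105.1, 75.3]
tcp_rot: [0.42, 0.908, -0.001, -0.001]
wrist_force: [0.5, 0.1, 0.5]
finger_gap: 0.6
```

Call:
play_rows(rows=[[-1,[2,-2.4,4],[0,0,0]],[-1,[2,-2.4,4],[0,0,0]],[-1,[0,-2,2],[0,0,0]],[-1,[0,0,0],[0,0,0]],[-1,[0,0,0],[0,0,0]]])

```text
time_s: 32.33
tool_pos: [556.3, 39.4, 174.7]
tcp_rot: [0.419, 0.908, -0.0, -0.001]
wrist_force: [-0.2, 0.3, -1.1]
finger_gap: 0.7
```

```bash
python3 pl.py scene top; python3 - <<'E'
from h import *
np.set_printoptions(precision=1,suppress=True)
for n in("handle_left","handle_right","timer","sander"):
    print(n,[(x["conf"],world("scene",x["point"])) for x in arm.landmark_of("scene",n)[:1]])
im=cv2.imread(sorted(__import__("glob").glob("pics/pl_scene_*"),key=__import__("os").path.getmtime)[-1])
cv2.imwrite("pics/z1.png",cv2.resize(im[150:290,220:450],(800,487)))
E
```

```text
t 32.325 tcp bed x,y,z -14.326358654705064 -208.1683177440717 143.45918054958545 jaw deg 40.432681230322146 force x,y,z 0.04874497524807453 0.35806159778188945 -1.0636094168282582 gap 0.7106561582414901
scene 0.77 1581 z 39.63580371575756 ((-2.8749160766601562, -0.7879714965820312), (133.7822265625, 72.99047088623047), 89.91107940673828) [[-36.28 -66.16]
 [ 32.94  63.5 ]]
top 0.76 1656 z 40.47933033646888 ((-2.158428192138672, 1.6473464965820312), (132.58738708496094, 71.18733215332031), 89.39996337890625) [[-36.8  -62.71]
 [ 31.61  65.14]]
handle_left [(0.94, array([532.2, 351.9, 227.6]))]
handle_right [(0.94, array([589.2, 280. , 227.1]))]
timer [(0.8, array([ 602.6, -223.2,    0.3]))]
sander [(0.6, array([430.5, -59.1,  -1.5]))]
```

View pics/z1.png

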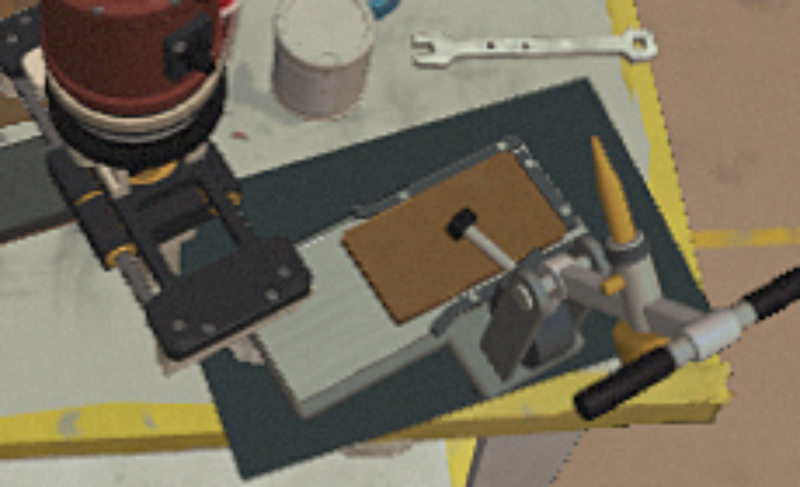

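```bash
python3 -c "
from workcell import arm
print(arm.finish_job())"
```

```text
the job is handed in; nothing more can be done
None
```

I opened the tester's weighted arm onto its rest stop, slid the plate home on the bed, and handed the job in at about 32.5 s of the 72 s allowed. `finish_job` gave no verdict.

**Weighted arm:** I pinched the right grip and swung the arm over its balance point. I then eased it back, leaning on one finger, until the force fell from about 2.3 N to 0 at roughly 2.25–2.3 rad. It was let go there, and the handle was still in the same place in the last picture.

**Plate:** I gripped it across its width and laid it on the bed at the open end. I slid it into the guides, then pushed it with shut fingers until it stopped moving. The highest push I read was about 7 N.

**Last checks:**
- **Along the bed:** the two cameras put the plate's middle at −1.3 and +1.2 mm from home, so about 0 on average.
- **Flat and square:** its top lies about 9–10 mm above the bed, as it should when flat, and it is square to within 0.6°.
- **Across the bed:** the cameras disagree a little, reading about −1.7 and −2.6 mm. The guides leave only ±2 mm of play, so the second figure is probably measurement error.
- **Timer and sanding block:** the network put both within about 4 mm of their first readings, no more than its own error.
- **Robot:** clear of everything.

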